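# Clear the empty sampling ware into the wash tray

### The job

Gather the four empty pieces of white sampling ware into the steel wash tray and leave the pieces that hold a sample (the two lidded cups and the dish with apple in it) where they are. First stand the empty wide cup upright in the tray's short compartment, then lower the empty tall cup gently into it until it stands upright on the wide cup's bottom, without ramming it in. The two empty dishes, before or after the cups, go flat and open side up, side by side on the floor of the long compartment.

Things in the scene. Friction and masses are not known exactly. Their poses are not given: they have to be found in the camera images.
- cup_wide_mid (a point): empty wide sample cup: white, open-topped, round and tapered, standing upright and loose; 70 mm tall, outside diameter 50 mm at the foot and 66 mm at the rim, wall 3 mm, bottom 4 mm thick. Point on its axis half-way up (35 mm above its foot); z up along the axis. About 60 g.
- cup_tall_mid (a point): empty tall sample cup: white, open-topped, round and tapered, standing upright and loose; 100 mm tall, outside diameter 34 mm at the foot and 54 mm at the rim, wall 3 mm. Point on its axis half-way up (50 mm above its foot); z up along the axis. It fits loosely into the wide cup: standing on that cup's bottom it stands out 34 mm above the wide rim. About 60 g.
- dish_large_mid (a point): empty large dish: white, round, open-topped, loose; outside diameter 66 mm at the rim (64 mm at the foot), 24 mm tall, wall 3 mm. Point on its axis half-way up (12 mm above its foot); z up. About 80 g.
- dish_small_mid (a point): empty small dish: white, round, open-topped, loose; outside diameter 50 mm at the rim (48 mm at the foot), 24 mm tall, wall 3 mm. Point on its axis half-way up (12 mm above its foot); z up. About 50 g.
- sealed_wide_mid (a point): look-alike to leave alone: a wide cup like the empty one but closed by a flat white lid with a small ridge across it (lid diameter 68 mm, 77 mm tall with ridge). Point on its axis 35 mm above its foot.
- sealed_tall_mid (a point): look-alike to leave alone: a tall cup like the empty one but closed by a flat white lid with a small ridge across it (lid diameter 56 mm, 107 mm tall with ridge). Point on its axis 50 mm above its foot.
- dish_sample_mid (a point): look-alike to leave alone: a dish of the large size (66 mm across, 24 mm tall) with a slice of apple lying in it. Point on its axis 12 mm above its foot.
- tray: plain steel open wash tray, fixed, left or right on the bench; 320 mm long (x), 144 mm wide (y), rim and divider 25 mm high, walls and floor 4 mm thick. Origin: centre of its underside; z up. A cross wall at x = -50 mm parts the short compartment (inside x -156 to -52, centre -104 mm) from the long one (inside x -48 to 156, centre 54 mm); both have y -68 to 68 mm inside.
Things that resemble listed ones, but are neither listed nor needed, are in the scene too. What is shaped like the part that bears dish_small_mid but blue or pink is not meant.

How it is judged:
By the outcome, as a careful person would: the job done as asked, in the order asked, and still so for the second after the job is handed in, with the robot touching nothing.
It also fails if it takes over 93 s, if anything falls off the work surface, if the arm or the gripper's body presses on something with over 40 N, if the wrist force passes 120 N, or if a joint passes its speed limit or range.

### The arm

A 7-joint arm with a two-finger parallel gripper is mounted at the origin on the work surface. World frame = base frame: x ahead of the robot, y to its left, z up, the work surface at z = 0. Lengths are in m, angles in rad, forces in N, time in s.
With the tool pointing down it reaches from about 0.425 to 0.825 m from the base axis. Payload 3.6 kg.
Tool frame: the origin (TCP) lies midway between the tips of the shut fingers; the grasp point (between the pads) lies 19 mm behind it; z points along the fingers, y is the line along which they close (so a half turn about z gives the same grasp; the last joint's range is limited). The gripper opens to 93 mm and grips with 3 to 60 N. Pads are 15 mm wide; open, the fingers measure 128 mm over their backs; the gripper's body (75 mm by 188 mm) begins 65 mm behind the grasp point.
Start: joints at [-1.353, 0.615, -0.013, 1.423, 0.008, 1.103, -0.04], TCP at [0.157, 0.631, 0.219] pointing down, gripper open.
Joint ranges: [-3.12, 3.12], [-0.3, 2.06], [-1.34, 1.32], [0.26, 2.42], [-1.36, 4.5], [0.01, 1.98], [-2.84, 2.84]. Speed limits (rad/s): [2.79, 2.79, 3.14, 3.14, 3.14, 3.14, 3.14].

### API

Orientations are given as a unit quaternion [w, x, y, z].
In Python, from plant import state, grab_frame, close_job gives the robot as it stands.
- The arm moves only by the shell command python3 -m jog 'ROWS' [OPENING] [FORCE]. ROWS is JSON, a list of rows, each a list of 6 numbers: the shift along the tool's x, y, z in m, then the turn, a rotation vector about the tool's x, y, z in rad. In form: [[x, y, z, ax, ay, az], ...]. A call has 1 to 12 rows; each row is the pose to reach, as a shift and turn from the pose commanded when the call began, along the tool's axes at that moment; what a row does not reach only later rows make up. A row lasts 1/12 s, in which the tool goes at most 41.7 mm and 7.16 degrees, less where a joint would pass 70% of its speed; a pose out of reach is approached as far as the arm can. A call with a gripper value outside its range is refused whole. OPENING is the opening in per cent of the stroke, from 0 (shut) to 100 (fully open), set as the call begins (- or left out, the last holds). The fingers move at their own pace and stop on an object; FORCE is the grip in N (left out, the last holds). Time passes only in rows, so rows that repeat a pose let the fingers close. It gives the time, the measured TCP pose, the force, the opening and the grip force at its end, in the units of the state.
- state(): the state, without advancing time (a new reading comes with each control period).
- grab_frame(name): name is "side" or "top"; returns a dict with "color" (400x640x3 uint8, red, green, blue), "fx", "fy", "cx", "cy" (pixels), "dist" ([k1, k2, p1, p2, k3] as OpenCV has them; the pictures are not rectified), "R" (3x3) and "t" (3): a world point X has camera coordinates R X + t. Camera axes: x right, y down, z forward; pixel columns grow to the right and rows downward; lengths in m; the calibration is good to about 2 mm. A picture is of the moment at which its call begins. There is no depth.
- close_job(): hands the job in; it is judged then, once.
The state is a dict: "time": time; "joint_pos": joint angles; "dq": joint speeds; "tau": joint torques, N m; "ee_pos": TCP position; "orientation": TCP orientation; "ft_force": force on the tool from outside, world axes, zero at the start; "wrist_torque": the same for the moment, N m; "gripper_width": finger opening in m; "grasp_force": force on a finger pad.
Only numpy, scipy, OpenCV 4.12 (cv2) and the standard library are available. Lean on these libraries where they do the work, as an engineer would, in place of code of your own. Each camera call takes 0.05 s, during which the arm holds its last target. There are 200 camera calls.

## Working session

There is one attempt and no reset: what is moved stays moved. The work goes in short steps, Python scripts to look and compute and a shell command to move; the robot and the scene stay as the last step left them, time stands still between calls to the robot, and variables do not carry over. Pictures are saved under pics/ and viewed, at most 14 in all, crops included, and the job is handed in when it is done.

```bash
mkdir -p pics; ls; python3 - <<'E'
from plant import state, grab_frame
import cv2
s=state(); print(s)
for n in("side","top"):
    f=grab_frame(n); cv2.imwrite(f"pics/{n}0.png",f["color"][:,:,::-1])
    print(n,f["fx"],f["fy"],f["cx"],f["cy"],f["dist"],f["R"],f["t"])
E
```

```text
pics
{'time': 0.0, 'joint_pos': array([-1.3535056 ,  0.61589664, -0.01261424,  1.42485422,  0.00809071,
        1.10341187, -0.04042549]), 'dq': array([-1.26158089e-03, -6.06815555e-04, -6.86160485e-04, -6.25421706e-05,
        9.50036958e-04, -2.15260176e-05,  1.28318770e-03]), 'tau': array([ 5.66562630e-04, -4.58940196e+01,  2.09186934e-01, -1.65741116e+01,
       -6.11506915e-02,  2.05367297e-02,  2.25592635e-04]), 'ee_pos': array([0.15670065, 0.63002684, 0.21751064]), 'orientation': array([-1.38979521e-04,  1.21576372e-01,  9.92581280e-01, -1.25238486e-03]), 'ft_force': array([-0.10791166, -0.17775644,  0.31658312]), 'wrist_torque': array([-0.06468986,  0.03041609,  0.00258401]), 'grasp_force': 0.0, 'gripper_width': 0.09292424817611249}
side 453.66915141092744 453.66915141092744 317.7146067284599 202.97481870456696 [-0.07367848  0.          0.          0.          0.        ] [[ 0.99987339  0.00569866  0.01485678]
 [ 0.01439219 -0.72211578 -0.69162249]
 [ 0.00678699  0.69174875 -0.72210637]] [-0.61593787  0.02890863  0.95289169]
top 424.5127006234562 424.5127006234562 316.971802499077 200.88800260421297 [-0.11725893  0.          0.          0.          0.        ] [[ 0.00633035 -0.99996281 -0.00585758]
 [-0.99953269 -0.00615223 -0.0299424 ]
 [ 0.02990525  0.00604439 -0.99953446]] [0.00522402 0.62520675 0.8818269 ]
```

View pics/top0.png

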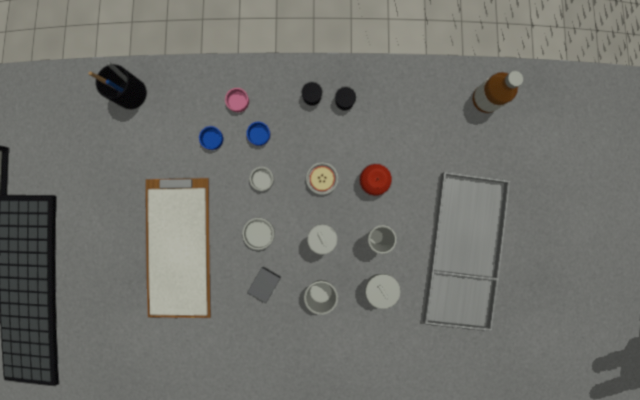

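View pics/side0.png

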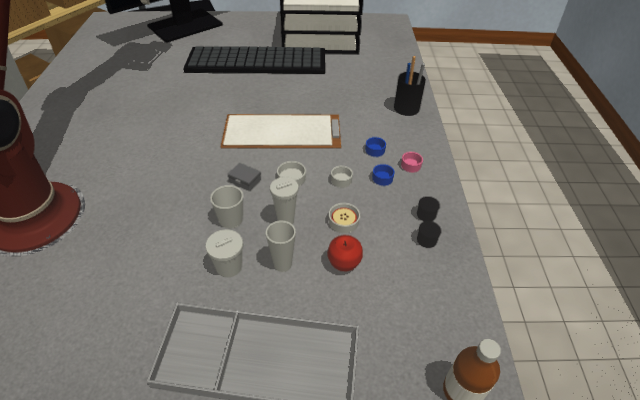

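Top view: the empty candidates are the wide cup at (321,298), tall cup at (382,239), large dish at (258,234) and small white dish at (261,180). The look-alikes are lidded wide at (383,291), lidded tall at (322,239), apple dish at (321,178), and blue/pink dishes at (211,138), (258,133) and (237,100). The tray is at (468,250), with its short compartment at the bottom. I'll confirm in enlarged crops.

```bash
python3 - <<'E'
import cv2
a=cv2.imread("pics/top0.png")[155:325,230:410]; b=cv2.imread("pics/side0.png")[150:285,195:375]
cv2.imwrite("pics/ctop.png",cv2.resize(a,None,fx=3.5,fy=3.5,interpolation=cv2.INTER_CUBIC))
cv2.imwrite("pics/cside.png",cv2.resize(b,None,fx=4.4,fy=4.4,interpolation=cv2.INTER_CUBIC))
c=cv2.imread("pics/top0.png")[165:335,415:520]
cv2.imwrite("pics/ctray.png",cv2.resize(c,None,fx=3.5,fy=3.5,interpolation=cv2.INTER_CUBIC))
E
```

```text
(no output)
```

View pics/ctop.png

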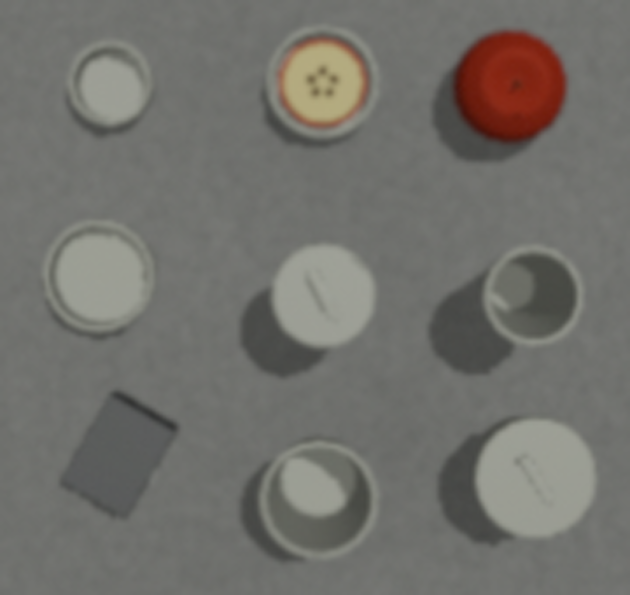

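View pics/cside.png

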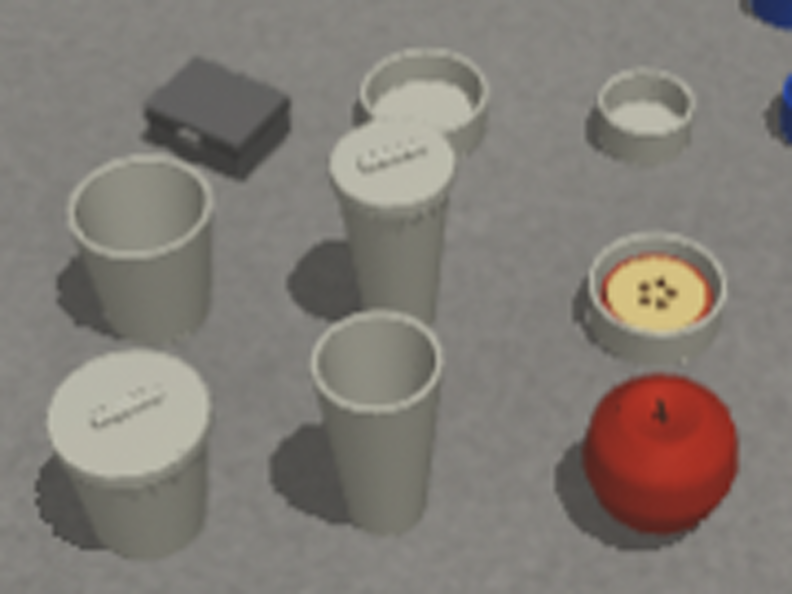

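View pics/ctray.png

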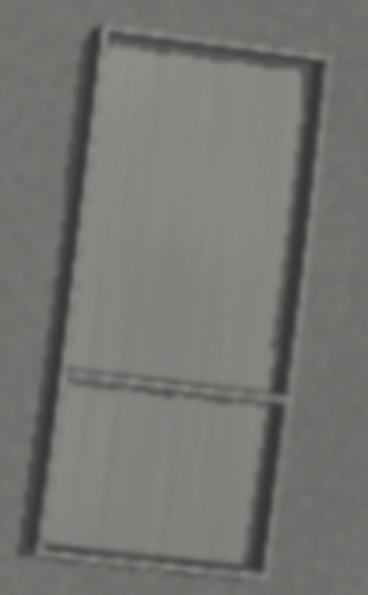

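The crops confirm it. Open and empty are the wide cup (top crop 319,499), tall cup (533,295), large dish (99,277) and small white dish (110,84). The lids with ridges are at (324,296) and (535,477), and the apple is at (321,82). The tray's divider is towards the bottom, so its +x points up the image, leaning right. Next I triangulate and overlay.

```bash
cat > h.py <<'E'
import numpy as np, cv2
from scipy.optimize import least_squares
from plant import grab_frame
def P(f,X):
    X=np.atleast_2d(X).astype(float); K=np.array([[f["fx"],0,f["cx"]],[0,f["fy"],f["cy"]],[0,0,1]])
    return cv2.projectPoints(X,cv2.Rodrigues(np.array(f["R"]))[0],np.array(f["t"],float),K,np.array(f["dist"],float))[0][:,0]
def circ(c,r,n=72):
    a=np.linspace(0,2*np.pi,n,endpoint=False); return np.c_[c[0]+r*np.cos(a),c[1]+r*np.sin(a),0*a+c[2]]
def bbc(f,c,r):  # bounding-box centre of projected circle
    p=P(f,circ(c,r)); return (p.min(0)+p.max(0))/2
def tri(ft,fs,pt,ps,r,x0=(.6,0,.05)):
    s=least_squares(lambda c:np.r_[bbc(ft,c,r)-pt,bbc(fs,c,r)-ps],x0); return s.x,s.fun
def trayfit(ft,fs,pt,ps,it,is_):
    C=np.array([[.16,.072],[.16,-.072],[-.16,-.072],[-.16,.072]])
    def pts(v):
        R=np.array([[np.cos(v[2]),-np.sin(v[2])],[np.sin(v[2]),np.cos(v[2])]])
        return np.c_[C@R.T+v[:2],np.full(4,v[3])]
    s=least_squares(lambda v:np.r_[(P(ft,pts(v))[it]-pt).ravel(),(P(fs,pts(v))[is_]-ps).ravel()],[.6,-.3,-.1,.025])
    return s.x,s.fun,pts(s.x)
E
python3 - <<'E'
from h import *
ft=grab_frame("top");fs=grab_frame("side")
it=ft["color"][:,:,::-1].copy();is_=fs["color"][:,:,::-1].copy()
O={"wide":((321.1,297.6),(226.9,196.8),.033,.025,.07),"tall":((382.3,239.3),(280.5,232.0),.027,.017,.1),
"large":((258.3,234.1),(291.4,172),.033,.032,.024),"small":((261.3,179),(341.8,173.2),.025,.024,.024),
"sealtall":((322.6,239.6),(195+392/4.4,150+164/4.4),.028,.017,.1),"sealwide":((382.9,291.3),(195+129/4.4,150+415/4.4),.034,.025,.07)}
S=3
def draw(im,f,ps):
    for q in ps: cv2.polylines(im,[np.round((P(f,q)+.5)*S).astype(int)],True,(0,255,0),1)
it=cv2.resize(it,None,fx=S,fy=S,interpolation=cv2.INTER_CUBIC);is_=cv2.resize(is_,None,fx=S,fy=S,interpolation=cv2.INTER_CUBIC)
for k,(a,b,r,rf,h) in O.items():
    c,e=tri(ft,fs,a,b,r); print(k,c.round(4),e.round(1),np.hypot(*c[:2]).round(3))
    q=[circ((c[0],c[1],h),r),circ((c[0],c[1],0),rf)]
    draw(it,ft,q);draw(is_,fs,q)
v,e,c=trayfit(ft,fs,[(444.4,172.7),(508.1,182.1),(490.4,329),(425.6,322.4)],[(357,326),(178,305),(150,382)],[0,1,2,3],[0,3,2])
print("tray",v.round(4),e.round(1)); draw(it,ft,[c]);draw(is_,fs,[c]); print(P(fs,c))
cv2.imwrite("pics/ot.png",it[150*S:340*S,240*S:506*S]);cv2.imwrite("pics/os.png",is_[155*S:355*S,140*S:400*S])
E
```

```text
wide [ 0.4338 -0.0005  0.07  ] [0.  0.2 0.2 0. ] 0.434
tall [ 0.5499 -0.1152  0.0997] [0.  0.4 0.4 0. ] 0.562
large [0.5551 0.1306 0.0197] [0. 0. 0. 0.] 0.57
small [0.6695 0.125  0.0232] [-0.  0.  0. -0.] 0.681
sealtall [ 0.5494 -0.0025  0.1006] [0.  0.1 0.1 0. ] 0.549
sealwide [ 0.4465 -0.1215  0.0704] [0.  0.3 0.2 0. ] 0.463
tray [ 0.5201 -0.308  -0.1188  0.0177] [-1.5 -0.8  0.2 -1.4 -0.3  1.1 -1.3  0.8  2.   0.8 -0.3 -0.6 -1.8  1.3]
[[358.97360643 326.84015157]
 [352.65600538 412.35367372]
 [148.19353639 383.34310855]
 [177.68726472 304.39231788]]
```

View pics/ot.png

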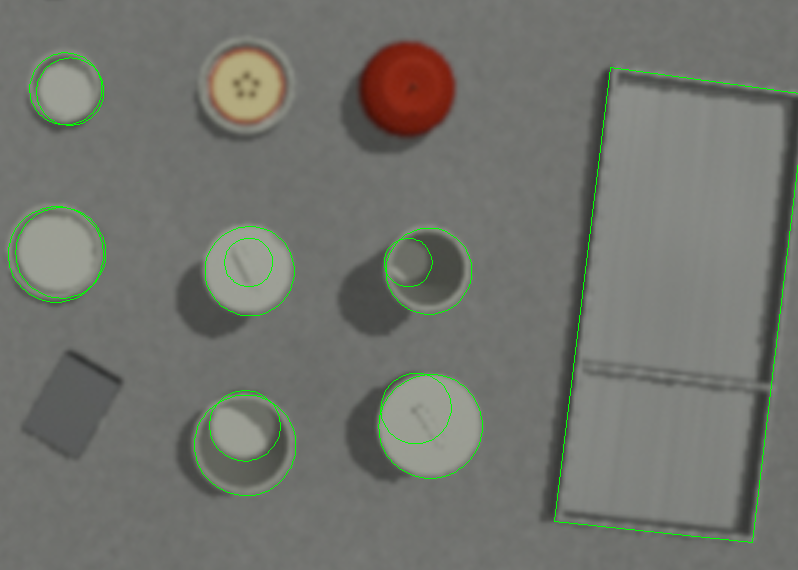

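View pics/os.png

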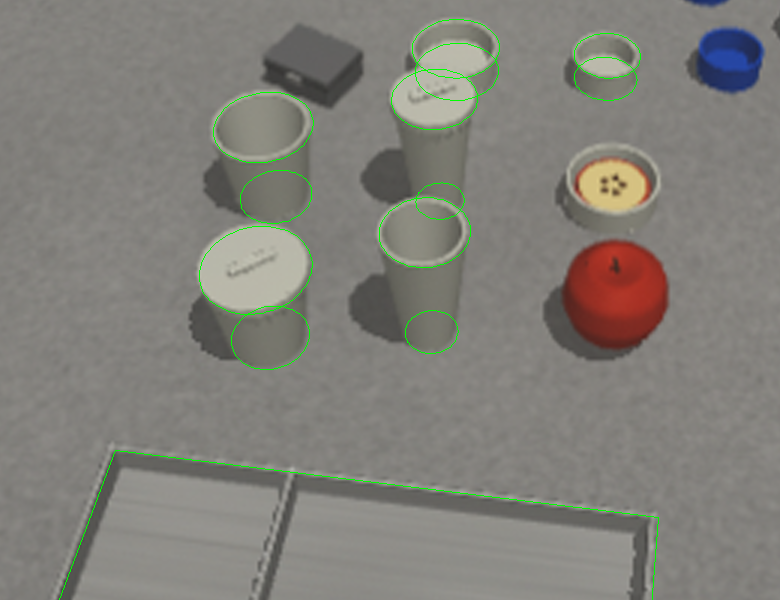

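Overlays match: rim heights measure 70, 100, 20 and 23 mm against 70, 100, 24 and 24 mm given, and all radii are within reach. The tray is at about (0.520, -0.308), yaw -0.119. I'll write a helper that prints tool-frame deltas, then refit the tray with its height fixed.

```bash
cat > d.py <<'E'
import sys,numpy as np
from scipy.spatial.transform import Rotation as Ro
from plant import state
s=state();q=s["orientation"];R=Ro.from_quat([q[1],q[2],q[3],q[0]])
x,y,z,a=map(float,sys.argv[1:5]);a=np.radians(a)
best=None
for b in(a,a+np.pi):
    yy=np.array([np.cos(b),np.sin(b),0]);zz=np.array([0,0,-1.]);D=Ro.from_matrix(np.c_[np.cross(yy,zz),yy,zz])
    w=(R.inv()*D).as_rotvec()
    if best is None or np.linalg.norm(w)<np.linalg.norm(best):best=w
print("d",R.inv().apply(np.array([x,y,z])-s["ee_pos"]).round(4),"w",best.round(3),"t",s["time"],"F",s["ft_force"].round(2),"gw",round(s["gripper_width"],4),"j",s["joint_pos"].round(2))
E
python3 d.py .47 .07 .22 45
python3 - <<'E'
from h import *
ft=grab_frame("top");fs=grab_frame("side")
C=np.array([[.16,.072],[.16,-.072],[-.16,-.072],[-.16,.072]])
pt=np.array([(444.4,172.7),(508.1,182.1),(490.4,329),(425.6,322.4)])
def pts(v):
    R=np.array([[np.cos(v[2]),-np.sin(v[2])],[np.sin(v[2]),np.cos(v[2])]]);return np.c_[C@R.T+v[:2],np.full(4,.025)]
s=least_squares(lambda v:(P(ft,pts(v))-pt).ravel(),[.52,-.3,-.1]);v=s.x;print(v.round(4),s.fun.round(1))
c,n=np.cos(v[2]),np.sin(v[2])
for t in(-104,0,95):print(t,v[0]+c*t/1e3,v[1]+n*t/1e3)
# phys divider mid and corners along v pixel check
E
```

```text
d [-0.4392 -0.4681 -0.0013] w [-0.002  0.     0.542] t 0.2 F [-0.07  0.62  0.15] gw 0.0933 j [-1.35  0.62 -0.01  1.42  0.01  1.1  -0.04]
[ 0.5206 -0.3071 -0.1204] [-0.8 -1.4  1.4 -1.8  0.6  1.8 -1.   1.4]
-104 0.4173365540041779 -0.29458247700753537
0 0.5205837036298369 -0.3070735175637416
95 0.6148960037686599 -0.3184836026871993
```

```bash
python3 -m jog '[[-0.44,-0.468,0,0,0,0.542],[-0.44,-0.468,0,0,0,0.542],[-0.44,-0.468,0,0,0,0.542],[-0.44,-0.468,0,0,0,0.542],[-0.44,-0.468,0,0,0,0.542],[-0.44,-0.468,0,0,0,0.542],[-0.44,-0.468,0,0,0,0.542],[-0.44,-0.468,0,0,0,0.542],[-0.44,-0.468,0,0,0,0.542],[-0.44,-0.468,0,0,0,0.542],[-0.44,-0.468,0,0,0,0.542],[-0.44,-0.468,0,0,0,0.542]]' 100 10; python3 d.py .434 0 .12 45
```

```text
time: 1.3
ee_pos: [0.402, 0.1929, 0.219]
orientation: [0.0, 0.383, 0.924, 0.0]
ft_force: [0.7, 0.5, -0.6]
gripper_width: 0.0928
grasp_force: 0.0
d [-0.159  -0.1139  0.0989] w [0.001 0.    0.   ] t 1.3 F [ 0.68  0.46 -0.6 ] gw 0.0928 j [-0.67  0.31  0.22  1.99 -0.09  0.86  0.39]
```

```bash
python3 -m jog '[[-0.159,-0.114,0.069,0,0,0],[-0.159,-0.114,0.069,0,0,0],[-0.159,-0.114,0.069,0,0,0],[-0.159,-0.114,0.069,0,0,0],[-0.159,-0.114,0.069,0,0,0],[-0.159,-0.114,0.069,0,0,0],[-0.159,-0.114,0.069,0,0,0],[-0.159,-0.114,0.069,0,0,0]]'; python3 d.py .434 0 .036 45
```

```text
time: 1.97
ee_pos: [0.4332, 0.002, 0.1498]
orientation: [-0.0, 0.383, 0.924, 0.0]
ft_force: [-0.5, 0.4, 0.4]
gripper_width: 0.0931
grasp_force: 0.0
d [-0.0021 -0.0009  0.1138] w [ 0. -0. -0.] t 1.9667 F [-0.54  0.36  0.37] gw 0.0931 j [-0.23  0.39  0.24  2.11 -0.15  0.65  0.9 ]
```

```bash
python3 -m jog '[[-0.001,-0.001,0.03,0,0,0],[-0.001,-0.001,0.06,0,0,0],[-0.001,-0.001,0.085,0,0,0],[-0.001,-0.001,0.1,0,0,0],[-0.001,-0.001,0.11,0,0,0],[-0.001,-0.001,0.114,0,0,0],[-0.001,-0.001,0.114,0,0,0],[-0.001,-0.001,0.114,0,0,0]]'; python3 d.py .434 0 .036 45
python3 -m jog '[[0,0,0,0,0,0],[0,0,0,0,0,0],[0,0,0,0,0,0],[0,0,0,0,0,0],[0,0,0,0,0,0],[0,0,0,0,0,0],[0,0,0,0,0,0],[0,0,0,0,0,0]]' 40 10
```

```text
time: 2.63
ee_pos: [0.4336, 0.0014, 0.0362]
orientation: [0.0, 0.382, 0.924, 0.0]
ft_force: [-0.2, 0.1, 0.8]
gripper_width: 0.0931
grasp_force: 0.0
d [-0.0013 -0.0007  0.0002] w [0.001 0.    0.002] t 2.6333 F [-0.24  0.12  0.83] gw 0.0931 j [-0.15  0.61  0.13  2.21 -0.24  0.33  0.98]
time: 3.3
ee_pos: [0.4332, -0.0, 0.0359]
orientation: [0.0, 0.383, 0.924, 0.0]
ft_force: [0.2, 0.1, 3.6]
gripper_width: 0.0653
grasp_force: 10.0
```

```bash
python3 -m jog '[[0,0,-0.01,0,0,0],[0,0,-0.025,0,0,0],[0,0,-0.05,0,0,0],[0,0,-0.08,0,0,0],[0,0,-0.11,0,0,0],[0,0,-0.13,0,0,0],[0,0,-0.14,0,0,0],[0,0,-0.14,0,0,0]]'; python3 d.py .417 -.2945 .17 45
```

```text
time: 3.97
ee_pos: [0.4344, 0.0002, 0.1776]
orientation: [0.002, 0.383, 0.924, 0.001]
ft_force: [-0.1, -0.1, -0.8]
gripper_width: 0.0657
grasp_force: 10.0
d [-0.1961 -0.2207  0.0074] w [ 0.004  0.003 -0.   ] t 3.9667 F [-0.09 -0.14 -0.81] gw 0.0657 j [-0.25  0.35  0.27  2.08 -0.14  0.73  0.89]
```

```bash
python3 -m jog '[[-0.01,-0.011,0,0,0,0],[-0.029,-0.033,0,0,0,0],[-0.053,-0.06,0,0,0,0],[-0.078,-0.088,0,0,0,0],[-0.104,-0.117,0,0,0,0],[-0.129,-0.146,0,0,0,0],[-0.153,-0.172,0,0,0,0],[-0.172,-0.194,0,0,0,0],[-0.186,-0.21,0,0,0,0],[-0.194,-0.219,0,0,0,0],[-0.196,-0.221,0,0,0,0],[-0.196,-0.221,0,0,0,0]]'; python3 d.py .417 -.2945 .042 45
```

```text
time: 4.97
ee_pos: [0.4149, -0.2942, 0.1747]
orientation: [-0.001, 0.383, 0.924, 0.0]
ft_force: [0.6, -0.6, -0.4]
gripper_width: 0.0658
grasp_force: 10.0
d [-0.002   0.0013  0.1327] w [-0.    -0.002 -0.001] t 4.9667 F [ 0.57 -0.63 -0.43] gw 0.0658 j [ 0.38  0.46  0.29  1.89 -0.18  0.82  1.54]
```

```bash
python3 - <<'E'
from h import *
for n in("top","side"):
    f=grab_frame(n); im=f["color"][:,:,::-1]
    c=im[160:340,330:530] if n=="top" else im[150:400,100:400]
    cv2.imwrite(f"pics/p1{n}.png",c)
a=cv2.imread("pics/p1top.png");b=cv2.imread("pics/p1side.png")
a=cv2.resize(a,(400,360));b=cv2.resize(b,(400,333))
cv2.imwrite("pics/p1.png",np.hstack([a,np.vstack([b,np.zeros((27,400,3),np.uint8)])]))
E
```

```text
(no output)
```

View pics/p1.png

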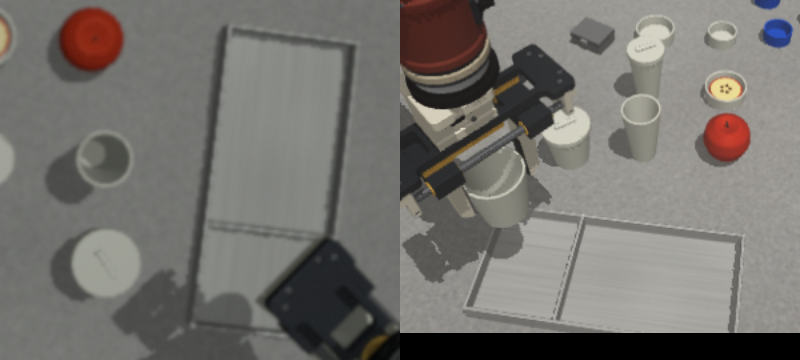

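The cup is held upright in the gripper above the short compartment (side view about (500,190) in the montage). Lowering it.

```bash
python3 -m jog '[[-0.001,0.001,0.02,0,0,0],[-0.002,0.001,0.05,0,0,0],[-0.002,0.001,0.08,0,0,0],[-0.002,0.001,0.1,0,0,0],[-0.002,0.001,0.115,0,0,0],[-0.002,0.001,0.123,0,0,0],[-0.002,0.001,0.127,0,0,0],[-0.002,0.001,0.129,0,0,0],[-0.002,0.001,0.13,0,0,0],[-0.002,0.001,0.13,0,0,0]]'; python3 d.py .417 -.2945 .040 45
```

```text
time: 5.9
ee_pos: [0.418, -0.2955, 0.0464]
orientation: [0.001, 0.383, 0.924, -0.0]
ft_force: [-0.2, -0.1, -0.7]
gripper_width: 0.0655
grasp_force: 10.0
d [0.0014 0.     0.0064] w [0.    0.001 0.   ] t 5.9 F [-0.18 -0.12 -0.74] gw 0.0655 j [ 0.44  0.66  0.2   2.   -0.26  0.5   1.61]
```

```bash
python3 -m jog '[[0.001,0,0.002,0,0,0],[0.001,0,0.003,0,0,0],[0.001,0,0.004,0,0,0],[0.001,0,0.005,0,0,0],[0.001,0,0.005,0,0,0]]'; python3 -m jog '[[0,0,0.001,0,0,0],[0,0,0.001,0,0,0],[0,0,0.001,0,0,0]]'
```

```text
time: 6.32
ee_pos: [0.4167, -0.2947, 0.0406]
orientation: [-0.0, 0.383, 0.924, -0.0]
ft_force: [-0.9, -0.3, -0.2]
gripper_width: 0.0657
grasp_force: 10.0
time: 6.57
ee_pos: [0.4169, -0.295, 0.04]
orientation: [0.0, 0.383, 0.924, -0.0]
ft_force: [0.2, 0.7, 3.2]
gripper_width: 0.0655
grasp_force: 10.0
```

Contact at z = 0.040, exactly as expected. Release and rise straight up, then check the cup's position.

```bash
python3 -m jog '[[0,0,0,0,0,0],[0,0,0,0,0,0],[0,0,0,0,0,0],[0,0,0,0,0,0],[0,0,0,0,0,0],[0,0,-0.02,0,0,0],[0,0,-0.05,0,0,0],[0,0,-0.09,0,0,0],[0,0,-0.12,0,0,0],[0,0,-0.13,0,0,0]]' 92; python3 d.py .55 -.115 .17 45; python3 d.py .417 -.295 .06 45
```

```text
time: 7.4
ee_pos: [0.4186, -0.2965, 0.174]
orientation: [0.004, 0.383, 0.924, -0.001]
ft_force: [-0.6, -1.6, 0.0]
gripper_width: 0.0855
grasp_force: 0.0
d [0.0355 0.2212 0.0041] w [ 0.002  0.008 -0.001] t 7.4 F [-0.6  -1.58  0.01] gw 0.0855 j [ 0.37  0.47  0.29  1.89 -0.18  0.81  1.55]
d [ 0.0031 -0.0003  0.114 ] w [ 0.002  0.008 -0.001] t 7.4 F [-0.6  -1.58  0.01] gw 0.0855 j [ 0.37  0.47  0.29  1.89 -0.18  0.81  1.55]
```

```bash
python3 -m jog '[[0.036,0.221,0.004,0,0,0],[0.036,0.221,0.004,0,0,0],[0.036,0.221,0.004,0,0,0],[0.036,0.221,0.004,0,0,0],[0.036,0.221,0.004,0,0,0],[0.036,0.221,0.004,0,0,0],[0.036,0.221,0.004,0,0,0],[0.036,0.221,0.004,0,0,0],[0.036,0.221,0.004,0,0,0]]'; python3 d.py .55 -.115 .074 45
python3 - <<'E'
from h import *
f=grab_frame("top");g=grab_frame("side")
a=f["color"][240:340,400:520,::-1];b=g["color"][280:400,130:300,::-1]
a=cv2.resize(a,None,fx=3.3,fy=3.3,interpolation=cv2.INTER_CUBIC);b=cv2.resize(b,(400,282),interpolation=cv2.INTER_CUBIC)
H=max(len(a),len(b));p=lambda m:np.vstack([m,np.zeros((H-len(m),m.shape[1],3),np.uint8)])
cv2.imwrite("pics/p2.png",np.hstack([p(a),p(b)]))
E
```

```text
time: 8.15
ee_pos: [0.5462, -0.1148, 0.1652]
orientation: [-0.001, 0.384, 0.923, -0.001]
ft_force: [-0.8, 0.1, 0.1]
gripper_width: 0.0856
grasp_force: 0.0
d [-0.0028  0.0028  0.0912] w [-0.002 -0.    -0.003] t 8.15 F [-0.81  0.15  0.15] gw 0.0856 j [-0.02  0.55  0.29  1.77 -0.19  0.86  1.14]
```

View pics/p2.png

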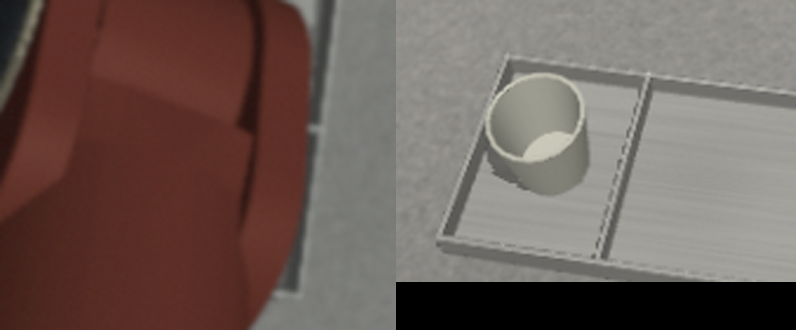

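The wide cup stands upright in the short compartment (right crop, rim centre about (139,118) → side pixel (189,330)). The top view is blocked by the arm. I'll locate its rim from the side view at z = 0.074 while lowering onto the tall cup.

```bash
python3 - <<'E'
from h import *
g=grab_frame("side")
s=least_squares(lambda c:bbc(g,(c[0],c[1],.074),.033)-(189.1-.2,330.1-.2),[.417,-.295]);print(s.x)
E
python3 -m jog '[[-0.001,0.001,0.025,0,0,0],[-0.002,0.002,0.05,0,0,0],[-0.002,0.002,0.07,0,0,0],[-0.002,0.002,0.082,0,0,0],[-0.002,0.002,0.089,0,0,0],[-0.002,0.002,0.091,0,0,0],[-0.002,0.002,0.091,0,0,0],[-0.002,0.002,0.091,0,0,0]]'; python3 d.py .55 -.115 .074 45
```

```text
[ 0.41603261 -0.29509011]
time: 8.97
ee_pos: [0.5509, -0.1137, 0.0755]
orientation: [0.001, 0.383, 0.924, 0.0]
ft_force: [-0.5, 0.7, -0.0]
gripper_width: 0.0858
grasp_force: 0.0
d [-0.0003 -0.0015  0.0015] w [ 0.001  0.001 -0.001] t 8.9667 F [-0.47  0.74 -0.04] gw 0.0858 j [ 0.01  0.67  0.24  1.84 -0.24  0.66  1.18]
```

Wide cup at (0.416, -0.295), as placed. Now grip the tall cup and lift.

```bash
python3 -m jog '[[0,-0.001,0.001,0,0,0],[0,-0.001,0.001,0,0,0],[0,-0.001,0.001,0,0,0],[0,-0.001,0.001,0,0,0],[0,-0.001,0.001,0,0,0],[0,-0.001,0.001,0,0,0],[0,-0.001,0.001,0,0,0],[0,-0.001,0.001,0,0,0],[0,-0.001,0.001,0,0,0],[0,-0.001,0.001,0,0,0]]' 30 10; python3 -m jog '[[0,0,-0.01,0,0,0],[0,0,-0.025,0,0,0],[0,0,-0.05,0,0,0],[0,0,-0.08,0,0,0],[0,0,-0.11,0,0,0],[0,0,-0.14,0,0,0],[0,0,-0.155,0,0,0],[0,0,-0.16,0,0,0],[0,0,-0.16,0,0,0]]'; python3 d.py .416 -.295 .235 45
```

```text
time: 9.8
ee_pos: [0.5498, -0.1139, 0.0738]
orientation: [0.0, 0.383, 0.924, -0.0]
ft_force: [-0.9, 0.3, 1.9]
gripper_width: 0.0526
grasp_force: 10.3
time: 10.55
ee_pos: [0.5502, -0.1138, 0.2352]
orientation: [0.001, 0.383, 0.924, 0.0]
ft_force: [-0.5, -0.1, -0.7]
gripper_width: 0.0526
grasp_force: 10.3
d [-3.33e-02 -2.23e-01 -2.00e-04] w [ 0.002  0.002 -0.   ] t 10.55 F [-0.54 -0.14 -0.71] gw 0.0526 j [-0.04  0.47  0.31  1.67 -0.16  1.02  1.11]
```

```bash
python3 -m jog '[[-0.002,-0.011,0,0,0,0],[-0.005,-0.033,0,0,0,0],[-0.009,-0.06,0,0,0,0],[-0.013,-0.088,0,0,0,0],[-0.017,-0.117,0,0,0,0],[-0.022,-0.146,0,0,0,0],[-0.026,-0.172,0,0,0,0],[-0.029,-0.194,0,0,0,0],[-0.031,-0.21,0,0,0,0],[-0.033,-0.22,0,0,0,0],[-0.033,-0.223,0,0,0,0],[-0.033,-0.223,0,0,0,0]]'; python3 d.py .416 -.295 .17 45
```

```text
time: 11.55
ee_pos: [0.4143, -0.2949, 0.2328]
orientation: [-0.001, 0.384, 0.923, 0.0]
ft_force: [-0.1, -0.5, -0.6]
gripper_width: 0.0524
grasp_force: 10.3
d [-0.0014  0.0012  0.0628] w [-0.001 -0.002 -0.002] t 11.55 F [-0.09 -0.49 -0.57] gw 0.0524 j [ 0.33  0.4   0.35  1.81 -0.16  0.96  1.53]
```

```bash
python3 -m jog '[[-0.001,0.001,0.015,0,0,0],[-0.001,0.001,0.035,0,0,0],[-0.001,0.001,0.05,0,0,0],[-0.001,0.001,0.06,0,0,0],[-0.001,0.001,0.063,0,0,0],[-0.001,0.001,0.063,0,0,0],[-0.001,0.001,0.063,0,0,0]]'; python3 d.py .416 -.295 .083 45
python3 - <<'E'
from h import *
from plant import state
g=grab_frame("side");S=5;e=state()["ee_pos"];print(e)
b=cv2.resize(g["color"][240:360,130:270,::-1],None,fx=S,fy=S,interpolation=cv2.INTER_CUBIC)
for c,r,col in(((e[0],e[1],e[2]-.074),.017,(0,255,0)),((e[0],e[1],e[2]+.026),.027,(0,255,0)),((.416,-.295,.074),.033,(0,0,255))):
    cv2.polylines(b,[np.round((P(g,circ(c,r))-[130,240]+.5)*S).astype(int)],True,col,1)
cv2.imwrite("pics/p3.png",b)
E
```

```text
time: 12.13
ee_pos: [0.4173, -0.2947, 0.171]
orientation: [0.0, 0.382, 0.924, -0.0]
ft_force: [-0.1, -0.6, -0.3]
gripper_width: 0.053
grasp_force: 10.3
d [ 0.0008 -0.0012  0.088 ] w [0.    0.001 0.   ] t 12.1333 F [-0.08 -0.6  -0.3 ] gw 0.053 j [ 0.35  0.47  0.32  1.89 -0.2   0.81  1.57]
[ 0.41743142 -0.29490929  0.17137766]
```

View pics/p3.png

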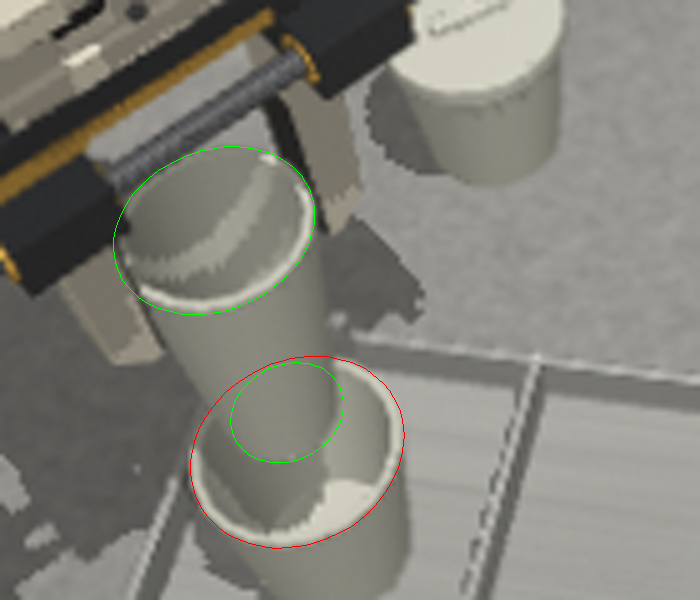

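Aligned: the tall cup is upright above the wide rim (rim at (290,455) in the crop, tall foot predicted at (287,412)). Lowering gently to just above the expected contact at TCP z ≈ 0.082.

```bash
python3 -m jog '[[0.001,-0.001,0.01,0,0,0],[0.001,-0.001,0.022,0,0,0],[0.001,-0.001,0.034,0,0,0],[0.001,-0.001,0.046,0,0,0],[0.001,-0.001,0.057,0,0,0],[0.001,-0.001,0.066,0,0,0],[0.001,-0.001,0.073,0,0,0],[0.001,-0.001,0.078,0,0,0],[0.001,-0.001,0.08,0,0,0],[0.001,-0.001,0.08,0,0,0]]'; python3 d.py .416 -.295 .082 45
```

```text
time: 13.02
ee_pos: [0.4153, -0.2948, 0.0906]
orientation: [-0.0, 0.383, 0.924, -0.0]
ft_force: [0.3, -0.1, -0.3]
gripper_width: 0.0529
grasp_force: 10.3
d [-0.0006  0.0003  0.0086] w [-0. -0. -0.] t 13.0167 F [ 0.28 -0.09 -0.31] gw 0.0529 j [ 0.39  0.59  0.27  1.97 -0.26  0.61  1.62]
```

```bash
python3 -m jog '[[0,0,0.002,0,0,0],[0,0,0.004,0,0,0],[0,0,0.005,0,0,0],[0,0,0.006,0,0,0],[0,0,0.006,0,0,0]]'; python3 -m jog '[[0,0,0.001,0,0,0],[0,0,0.0015,0,0,0],[0,0,0.0015,0,0,0]]'
```

```text
time: 13.43
ee_pos: [0.4153, -0.2947, 0.0846]
orientation: [-0.0, 0.383, 0.924, 0.0]
ft_force: [0.0, 0.2, -0.7]
gripper_width: 0.0524
grasp_force: 10.3
time: 13.68
ee_pos: [0.4152, -0.2947, 0.0831]
orientation: [-0.0, 0.383, 0.924, -0.0]
ft_force: [-0.1, 0.7, -0.2]
gripper_width: 0.0531
grasp_force: 10.3
```

```bash
python3 -m jog '[[0,0,0.0005,0,0,0],[0,0,0.001,0,0,0],[0,0,0.001,0,0,0]]';python3 -m jog '[[0,0,0.0005,0,0,0],[0,0,0.0005,0,0,0]]'
```

```text
time: 13.93
ee_pos: [0.4152, -0.2947, 0.0821]
orientation: [-0.0, 0.383, 0.924, -0.0]
ft_force: [0.3, 0.1, -0.8]
gripper_width: 0.0527
grasp_force: 10.3
time: 14.1
ee_pos: [0.4154, -0.295, 0.0818]
orientation: [0.0, 0.383, 0.924, -0.0]
ft_force: [-0.3, 0.5, 0.1]
gripper_width: 0.0524
grasp_force: 10.3
```

```bash
python3 -m jog '[[0,0,0.0005,0,0,0],[0,0,0.0005,0,0,0]]';python3 -m jog '[[0,0,0.0005,0,0,0],[0,0,0.0005,0,0,0]]'
```

```text
time: 14.27
ee_pos: [0.4156, -0.2953, 0.0817]
orientation: [0.001, 0.383, 0.924, -0.0]
ft_force: [0.0, 1.2, 4.1]
gripper_width: 0.0528
grasp_force: 10.3
time: 14.43
ee_pos: [0.4159, -0.2957, 0.0816]
orientation: [0.001, 0.383, 0.924, -0.0]
ft_force: [-0.5, -0.3, 6.0]
gripper_width: 0.0528
grasp_force: 10.3
```

Touchdown at 0.0817 with about 5 N, where standing on the wide cup's bottom predicts 0.082. Back off the preload, release and rise.

```bash
python3 -m jog '[[0,0,-0.001,0,0,0],[0,0,-0.001,0,0,0]]'; python3 -m jog '[[0,0,0,0,0,0],[0,0,0,0,0,0],[0,0,0,0,0,0],[0,0,0,0,0,0],[0,0,0,0,0,0],[0,0,0,0,0,0],[0,0,-0.02,0,0,0],[0,0,-0.05,0,0,0],[0,0,-0.085,0,0,0],[0,0,-0.11,0,0,0],[0,0,-0.11,0,0,0]]' 92; python3 d.py .555 .1306 .16 83
```

```text
time: 14.6
ee_pos: [0.4153, -0.2947, 0.0817]
orientation: [0.0, 0.383, 0.924, 0.0]
ft_force: [-0.2, -0.6, 2.8]
gripper_width: 0.0527
grasp_force: 10.3
time: 15.52
ee_pos: [0.4178, -0.2971, 0.1967]
orientation: [0.005, 0.383, 0.924, -0.001]
ft_force: [0.2, -0.4, -0.4]
gripper_width: 0.0853
grasp_force: 0.0
d [0.206  0.3992 0.0353] w [-0.001  0.011 -0.664] t 15.5167 F [ 0.22 -0.43 -0.42] gw 0.0853 j [ 0.34  0.44  0.34  1.86 -0.19  0.86  1.56]
```

```bash
python3 -m jog '[[0.2,0.396,0.035,0,0,0],[0.206,0.399,0.035,0,0,0],[0.206,0.399,0.035,0,0,0],[0.206,0.399,0.035,0,0,0],[0.206,0.399,0.035,0,0,0],[0.206,0.399,0.035,0,0,0],[0.206,0.399,0.035,0,0,0],[0.206,0.399,0.035,0,0,0],[0.206,0.399,0.035,0,0,0],[0.206,0.399,0.035,0,0,0],[0.206,0.399,0.035,0,0,0],[0.206,0.399,0.035,0,0,0]]' 100; python3 -m jog '[[0,0,0,0,0,0]]'; python3 d.py .555 .130 .006 45
python3 - <<'E'
from h import *
f=grab_frame("top");g=grab_frame("side");S=3.4
a=cv2.resize(f["color"][230:340,400:515,::-1],None,fx=S,fy=S,interpolation=cv2.INTER_CUBIC)
b=cv2.resize(g["color"][280:400,130:250,::-1],None,fx=S,fy=S,interpolation=cv2.INTER_CUBIC)
for im,G,o in((a,f,(400,230)),(b,g,(130,280))):
  for c,r in(((.416,-.295,.108),.027),((.416,-.295,.074),.033)):
    cv2.polylines(im,[np.round((P(G,circ(c,r))-o+.5)*S).astype(int)],True,(0,255,0),1)
h=min(len(a),len(b));cv2.imwrite("pics/p4.png",np.hstack([a[:h],b[:h]]))
E
```

```text
time: 16.52
ee_pos: [0.5519, 0.1437, 0.1545]
orientation: [-0.002, 0.377, 0.926, 0.002]
ft_force: [-0.3, 1.5, -0.2]
gripper_width: 0.0928
grasp_force: 0.0
time: 16.6
ee_pos: [0.5512, 0.1358, 0.1551]
orientation: [-0.001, 0.38, 0.925, -0.0]
ft_force: [-0.5, -0.3, 0.8]
gripper_width: 0.0931
grasp_force: 0.0
d [-0.0071 -0.0012  0.1491] w [-0.002 -0.002  0.005] t 16.6 F [-0.46 -0.34  0.77] gw 0.0931 j [-0.47  0.57  0.3   1.75 -0.21  0.85  0.71]
```

View pics/p4.png

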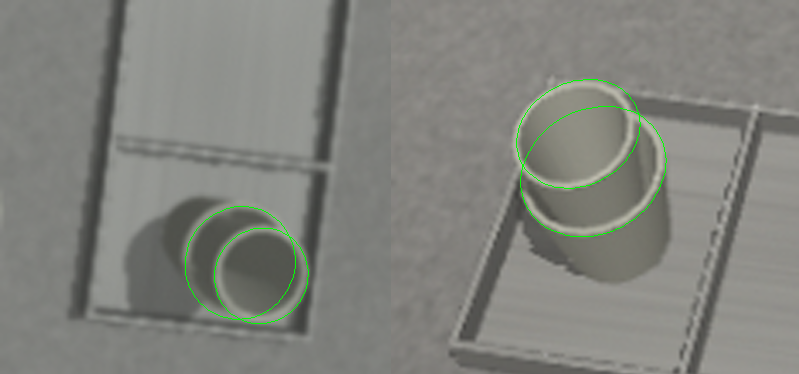

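The nested cups stand upright, with both rims on the predicted circles (heights 108 and 74 mm) in both views. Next, the large dish.

```bash
python3 -m jog '[[0,0,0.02,0,0,0],[0,0,0.04,0,0,0],[0,0,0.06,0,0,0],[0,0,0.06,0,0,0],[0,0,0.06,0,0,0]]'; python3 d.py .555 .130 .006 45
```

```text
time: 17.12
ee_pos: [0.5512, 0.1308, 0.0962]
orientation: [-0.001, 0.384, 0.923, -0.001]
ft_force: [-0.1, -0.1, 0.4]
gripper_width: 0.0934
grasp_force: 0.0
d [-0.0033  0.0024  0.0902] w [-0.003 -0.001 -0.004] t 17.1167 F [-0.12 -0.15  0.39] gw 0.0934 j [-0.44  0.65  0.27  1.81 -0.25  0.72  0.74]
```

```bash
python3 -m jog '[[-0.002,0.001,0.025,0,0,0],[-0.003,0.002,0.05,0,0,0],[-0.003,0.002,0.07,0,0,0],[-0.003,0.002,0.082,0,0,0],[-0.003,0.002,0.087,0,0,0],[-0.003,0.002,0.089,0,0,0],[-0.003,0.002,0.089,0,0,0],[-0.003,0.002,0.089,0,0,0]]'; python3 d.py .555 .130 .006 45;  python3 -m jog '[[0,0,0,0,0,0],[0,0,0,0,0,0],[0,0,0,0,0,0],[0,0,0,0,0,0],[0,0,0,0,0,0],[0,0,0,0,0,0],[0,0,0,0,0,0],[0,0,0,0,0,0]]' 40 10
```

```text
time: 17.78
ee_pos: [0.5565, 0.1323, 0.0089]
orientation: [0.001, 0.383, 0.924, 0.001]
ft_force: [0.3, -0.2, 0.1]
gripper_width: 0.0934
grasp_force: 0.0
d [-0.0006 -0.0027  0.0029] w [ 0.002  0.001 -0.001] t 17.7833 F [ 0.28 -0.23  0.11] gw 0.0934 j [-0.4   0.78  0.21  1.85 -0.29  0.54  0.79]
time: 18.45
ee_pos: [0.5553, 0.1322, 0.0079]
orientation: [-0.0, 0.383, 0.924, -0.0]
ft_force: [-0.1, -0.3, 3.4]
gripper_width: 0.0663
grasp_force: 10.0
```

```bash
python3 -m jog '[[0,0,-0.01,0,0,0],[0,0,-0.03,0,0,0],[0,0,-0.06,0,0,0],[0,0,-0.095,0,0,0],[0,0,-0.13,0,0,0],[0,0,-0.155,0,0,0],[0,0,-0.17,0,0,0],[0,0,-0.172,0,0,0],[0,0,-0.172,0,0,0]]'; python3 d.py .5355 -.309 .178 83.1
```

```text
time: 19.2
ee_pos: [0.5557, 0.1325, 0.1805]
orientation: [0.001, 0.383, 0.924, 0.001]
ft_force: [0.3, 0.1, -1.2]
gripper_width: 0.066
grasp_force: 10.0
d [-0.298  -0.3264  0.0022] w [ 0.002  0.001 -0.665] t 19.2 F [ 0.28  0.11 -1.19] gw 0.066 j [-0.47  0.55  0.31  1.72 -0.2   0.91  0.71]
```

```bash
python3 -m jog '[[-0.009,-0.01,0,0,0,-0.02],[-0.03,-0.033,0,0,0,-0.067],[-0.057,-0.062,0,0,0,-0.126],[-0.083,-0.091,0,0,0,-0.186],[-0.11,-0.121,0,0,0,-0.246],[-0.137,-0.15,0,0,0,-0.306],[-0.167,-0.183,0,0,0,-0.372],[-0.197,-0.215,0,0,0,-0.439],[-0.226,-0.248,0,0,0,-0.505],[-0.256,-0.28,0,0,0,-0.572],[-0.28,-0.306,0,0,0,-0.625],[-0.298,-0.326,0,0,0,-0.665]]'; python3 -m jog '[[0,0,0.01,0,0,0],[0,0,0.03,0,0,0],[0,0,0.05,0,0,0],[0,0,0.06,0,0,0],[0,0,0.06,0,0,0]]'; python3 d.py .5355 -.309 .012 83.1
```

```text
time: 20.2
ee_pos: [0.5329, -0.3133, 0.1773]
orientation: [-0.002, 0.061, 0.998, -0.0]
ft_force: [0.7, 0.5, -1.1]
gripper_width: 0.066
grasp_force: 10.0
time: 20.62
ee_pos: [0.5329, -0.3069, 0.1153]
orientation: [-0.004, 0.06, 0.998, 0.002]
ft_force: [-0.6, -0.1, -2.1]
gripper_width: 0.0661
grasp_force: 10.0
d [-0.0037 -0.0022  0.1033] w [ 0.004 -0.008 -0.   ] t 20.6167 F [-0.56 -0.13 -2.12] gw 0.0661 j [ 0.42  0.68  0.12  1.64 -0.1   0.84  2.02]
```

```bash
python3 -m jog '[[-0.002,-0.001,0.02,0,0,0],[-0.003,-0.002,0.04,0,0,0],[-0.003,-0.002,0.06,0,0,0],[-0.003,-0.002,0.075,0,0,0],[-0.003,-0.002,0.085,0,0,0],[-0.003,-0.002,0.092,0,0,0],[-0.003,-0.002,0.095,0,0,0],[-0.003,-0.002,0.095,0,0,0],[-0.003,-0.002,0.095,0,0,0]]'; python3 d.py .5355 -.309 .012 83.1
```

```text
time: 21.37
ee_pos: [0.5388, -0.3116, 0.0254]
orientation: [0.001, 0.06, 0.998, -0.0]
ft_force: [-0.5, 1.5, -0.4]
gripper_width: 0.0662
grasp_force: 10.0
d [0.0036 0.0022 0.0134] w [-0.001  0.001 -0.   ] t 21.3667 F [-0.49  1.48 -0.44] gw 0.0662 j [ 0.43  0.8   0.1   1.69 -0.11  0.66  2.04]
```

```bash
python3 -m jog '[[0.001,0.001,0.004,0,0,0],[0.002,0.002,0.008,0,0,0],[0.002,0.002,0.01,0,0,0],[0.002,0.002,0.011,0,0,0],[0.002,0.002,0.0115,0,0,0],[0.002,0.002,0.0115,0,0,0]]'; python3 -m jog '[[0,0,0.001,0,0,0],[0,0,0.001,0,0,0],[0,0,0.001,0,0,0]]'
```

```text
time: 21.87
ee_pos: [0.5365, -0.3091, 0.0131]
orientation: [-0.0, 0.06, 0.998, -0.0]
ft_force: [0.3, -0.7, -0.6]
gripper_width: 0.0663
grasp_force: 10.0
time: 22.12
ee_pos: [0.5365, -0.3091, 0.0122]
orientation: [0.0, 0.06, 0.998, -0.0]
ft_force: [0.3, -0.3, -1.7]
gripper_width: 0.0664
grasp_force: 10.0
```

```bash
python3 -m jog '[[0,0,0.0005,0,0,0],[0,0,0.0005,0,0,0]]'; python3 -m jog '[[0,0,0.0005,0,0,0],[0,0,0.0005,0,0,0]]'
```

```text
time: 22.28
ee_pos: [0.5366, -0.3092, 0.0119]
orientation: [0.0, 0.06, 0.998, -0.0]
ft_force: [-0.8, -0.1, 0.6]
gripper_width: 0.066
grasp_force: 10.0
time: 22.45
ee_pos: [0.5366, -0.3091, 0.0119]
orientation: [0.0, 0.06, 0.998, -0.0]
ft_force: [-0.7, 0.9, 4.6]
gripper_width: 0.0661
grasp_force: 10.0
```

Contact at 0.0119 (expected 0.012). Release and rise.

```bash
python3 -m jog '[[0,0,-0.0005,0,0,0],[0,0,-0.0005,0,0,0],[0,0,-0.0005,0,0,0],[0,0,-0.0005,0,0,0],[0,0,-0.0005,0,0,0],[0,0,-0.01,0,0,0],[0,0,-0.03,0,0,0],[0,0,-0.07,0,0,0],[0,0,-0.11,0,0,0],[0,0,-0.15,0,0,0],[0,0,-0.17,0,0,0],[0,0,-0.17,0,0,0]]' 82; python3 d.py .6695 .125 .15 83.1
```

```text
time: 23.45
ee_pos: [0.5396, -0.3111, 0.1882]
orientation: [0.006, 0.06, 0.998, -0.003]
ft_force: [1.0, 0.5, 0.7]
gripper_width: 0.0758
grasp_force: 0.0
d [-0.0759  0.4488  0.0369] w [-0.005  0.012 -0.001] t 23.45 F [0.96 0.54 0.71] gw 0.0758 j [ 0.41  0.6   0.13  1.56 -0.09  0.97  2.02]
```

```bash
python3 -m jog '[[-0.076,0.449,0.037,0,0,0],[-0.076,0.449,0.037,0,0,0],[-0.076,0.449,0.037,0,0,0],[-0.076,0.449,0.037,0,0,0],[-0.076,0.449,0.037,0,0,0],[-0.076,0.449,0.037,0,0,0],[-0.076,0.449,0.037,0,0,0],[-0.076,0.449,0.037,0,0,0],[-0.076,0.449,0.037,0,0,0],[-0.076,0.449,0.037,0,0,0],[-0.076,0.449,0.037,0,0,0],[-0.076,0.449,0.037,0,0,0]]' 95; python3 -m jog '[[0,0,0.02,0,0,0],[0,0,0.04,0,0,0],[0,0,0.06,0,0,0],[0,0,0.06,0,0,0],[0,0,0.06,0,0,0]]'; python3 d.py .6695 .125 .008 83.1
```

```text
time: 24.45
ee_pos: [0.665, 0.1418, 0.1418]
orientation: [-0.002, 0.053, 0.999, 0.005]
ft_force: [-0.3, 2.7, -0.1]
gripper_width: 0.0882
grasp_force: 0.0
time: 24.87
ee_pos: [0.6646, 0.1271, 0.0826]
orientation: [-0.002, 0.06, 0.998, -0.001]
ft_force: [0.0, 0.2, -0.3]
gripper_width: 0.0881
grasp_force: 0.0
d [-0.0054 -0.0014  0.0746] w [-0.001 -0.004 -0.001] t 24.8667 F [ 0.03  0.16 -0.3 ] gw 0.0881 j [-0.29  0.8   0.13  1.48 -0.12  0.88  1.32]
```

```bash
python3 -m jog '[[-0.003,-0.001,0.02,0,0,0],[-0.004,-0.001,0.04,0,0,0],[-0.004,-0.001,0.055,0,0,0],[-0.004,-0.001,0.066,0,0,0],[-0.004,-0.001,0.071,0,0,0],[-0.004,-0.001,0.073,0,0,0],[-0.004,-0.001,0.073,0,0,0],[-0.004,-0.001,0.073,0,0,0]]'; python3 d.py .6695 .125 .008 83.1;  python3 -m jog '[[0,0,0,0,0,0],[0,0,0,0,0,0],[0,0,0,0,0,0],[0,0,0,0,0,0],[0,0,0,0,0,0],[0,0,0,0,0,0],[0,0,0,0,0,0],[0,0,0,0,0,0],[0,0,0,0,0,0]]' 30 10
```

```text
time: 25.53
ee_pos: [0.6708, 0.1262, 0.0124]
orientation: [0.001, 0.06, 0.998, 0.0]
ft_force: [0.1, 1.1, -1.1]
gripper_width: 0.0884
grasp_force: 0.0
d [ 0.0011 -0.0013  0.0044] w [ 0.001  0.002 -0.   ] t 25.5333 F [ 0.07  1.07 -1.13] gw 0.0884 j [-0.28  0.89  0.11  1.5  -0.13  0.75  1.34]
time: 26.28
ee_pos: [0.6699, 0.126, 0.0112]
orientation: [-0.0, 0.06, 0.998, -0.0]
ft_force: [-0.2, 0.2, 1.8]
gripper_width: 0.0483
grasp_force: 10.0
```

The opening of 48.3 mm is a bit under the 50 mm rim, so I'll look before lifting.

```bash
python3 - <<'E'
from h import *
g=grab_frame("side");f=grab_frame("top");S=5
a=cv2.resize(g["color"][140:210,310:380,::-1],None,fx=S,fy=S,interpolation=cv2.INTER_CUBIC)
b=cv2.resize(f["color"][145:215,225:295,::-1],None,fx=S,fy=S,interpolation=cv2.INTER_CUBIC)
for im,G,o in((a,g,(310,140)),(b,f,(225,145))):
    cv2.polylines(im,[np.round((P(G,circ((.6695,.125,.024),.025))-o+.5)*S).astype(int)],True,(0,255,0),1)
cv2.imwrite("pics/p5.png",np.hstack([a,b]))
E
```

```text
(no output)
```

View pics/p5.png

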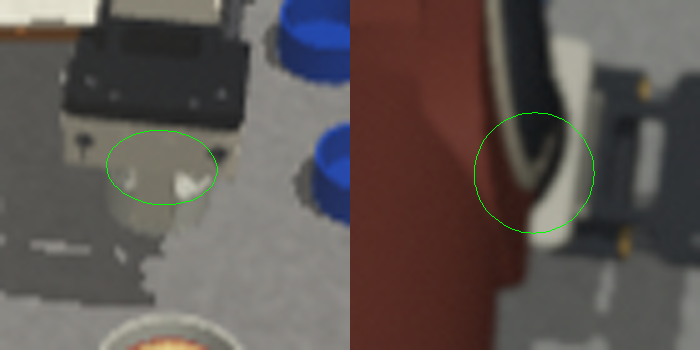

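The dish sits level and centred between the fingers (side crop (162,190)). Lift and carry.

```bash
python3 -m jog '[[0,0,-0.01,0,0,0],[0,0,-0.03,0,0,0],[0,0,-0.06,0,0,0],[0,0,-0.095,0,0,0],[0,0,-0.125,0,0,0],[0,0,-0.145,0,0,0],[0,0,-0.15,0,0,0],[0,0,-0.15,0,0,0]]'; python3 d.py .612 -.318 .16 83.1
```

```text
time: 27.05
ee_pos: [0.6709, 0.1262, 0.1635]
orientation: [0.002, 0.06, 0.998, 0.001]
ft_force: [1.1, -0.1, -1.3]
gripper_width: 0.0486
grasp_force: 10.0
d [ 0.005  -0.4481  0.0028] w [ 0.001  0.004 -0.   ] t 27.05 F [ 1.12 -0.14 -1.31] gw 0.0486 j [-0.29  0.72  0.14  1.39 -0.11  1.03  1.32]
```

```bash
python3 -m jog '[[0,-0.012,0,0,0,0],[0,-0.04,0,0,0,0],[0.001,-0.08,0,0,0,0],[0.002,-0.12,0,0,0,0],[0.002,-0.16,0,0,0,0],[0.003,-0.2,0,0,0,0],[0.003,-0.24,0,0,0,0],[0.004,-0.28,0,0,0,0],[0.005,-0.32,0,0,0,0],[0.005,-0.36,0,0,0,0],[0.005,-0.4,0,0,0,0],[0.005,-0.43,0,0,0,0]]'; python3 -m jog '[[0,-0.013,0.01,0,0,0],[0,-0.018,0.03,0,0,0],[0,-0.018,0.05,0,0,0],[0,-0.018,0.06,0,0,0],[0,-0.018,0.06,0,0,0],[0,-0.018,0.06,0,0,0]]'; python3 d.py .612 -.318 .015 83.1
```

```text
time: 28.05
ee_pos: [0.6091, -0.3055, 0.1583]
orientation: [-0.003, 0.063, 0.998, -0.001]
ft_force: [0.7, -0.9, -1.3]
gripper_width: 0.0481
grasp_force: 10.0
time: 28.55
ee_pos: [0.6106, -0.3163, 0.0996]
orientation: [-0.001, 0.059, 0.998, 0.001]
ft_force: [0.8, 1.0, -0.0]
gripper_width: 0.048
grasp_force: 10.0
d [-0.0019 -0.0017  0.0846] w [ 0.002 -0.003  0.001] t 28.55 F [ 0.79  0.99 -0.03] gw 0.048 j [ 0.39  0.79  0.11  1.43 -0.1   0.93  1.98]
```

```bash
python3 -m jog '[[0,-0.001,0.02,0,0,0],[0,-0.001,0.04,0,0,0],[0,-0.001,0.055,0,0,0],[0,-0.001,0.065,0,0,0],[0,-0.001,0.071,0,0,0],[0,-0.001,0.075,0,0,0],[0,-0.001,0.077,0,0,0],[0,-0.001,0.077,0,0,0]]'; python3 -m jog '[[0,0,0.002,0,0,0],[0,0,0.003,0,0,0],[0,0,0.004,0,0,0],[0,0,0.004,0,0,0]]'; python3 d.py .612 -.318 .015 83.1
```

```text
time: 29.22
ee_pos: [0.6113, -0.3192, 0.0247]
orientation: [0.0, 0.06, 0.998, -0.0]
ft_force: [-0.4, 0.3, -0.6]
gripper_width: 0.0481
grasp_force: 10.0
time: 29.55
ee_pos: [0.6108, -0.3191, 0.0203]
orientation: [0.0, 0.06, 0.998, -0.0]
ft_force: [0.0, 0.3, -0.2]
gripper_width: 0.0484
grasp_force: 10.0
d [-0.0011  0.0013  0.0053] w [-0.  0. -0.] t 29.55 F [ 0.01  0.3  -0.23] gw 0.0484 j [ 0.4   0.89  0.1   1.47 -0.11  0.78  1.99]
```

```bash
python3 -m jog '[[0,0,0.002,0,0,0],[0,0,0.003,0,0,0],[0,0,0.004,0,0,0],[0,0,0.004,0,0,0]]'; python3 -m jog '[[0,0,0.001,0,0,0],[0,0,0.001,0,0,0]]'; python3 -m jog '[[0,0,0.0007,0,0,0],[0,0,0.0007,0,0,0]]'
```

```text
time: 29.88
ee_pos: [0.6106, -0.319, 0.0158]
orientation: [-0.0, 0.06, 0.998, 0.0]
ft_force: [0.5, 0.5, -0.0]
gripper_width: 0.048
grasp_force: 10.0
time: 30.05
ee_pos: [0.6109, -0.3191, 0.0152]
orientation: [0.0, 0.06, 0.998, -0.0]
ft_force: [-1.4, -0.7, -0.0]
gripper_width: 0.0482
grasp_force: 10.0
time: 30.22
ee_pos: [0.6109, -0.3191, 0.0152]
orientation: [0.0, 0.06, 0.998, -0.0]
ft_force: [-1.3, 2.0, 3.7]
gripper_width: 0.0483
grasp_force: 10.0
```

Contact at 0.0152, as expected. Release, rise and move clear of the views.

```bash
python3 -m jog '[[0,0,-0.0005,0,0,0],[0,0,-0.0005,0,0,0],[0,0,-0.0005,0,0,0],[0,0,-0.0005,0,0,0],[0,0,-0.0005,0,0,0],[0,0,-0.01,0,0,0],[0,0,-0.03,0,0,0],[0,0,-0.07,0,0,0],[0,0,-0.11,0,0,0],[0,0,-0.15,0,0,0],[0,0,-0.17,0,0,0],[0,0,-0.17,0,0,0]]' 65; python3 -m jog '[[0,0.04,0,0,0,0],[0,0.08,0,0,0,0],[0,0.12,0,0,0,0],[0,0.16,0,0,0,0],[0,0.2,0,0,0,0],[0,0.24,0,0,0,0],[0,0.28,0,0,0,0],[0,0.32,0,0,0,0],[0,0.36,0,0,0,0],[0,0.38,0,0,0,0],[0,0.38,0,0,0,0],[0,0.38,0,0,0,0]]'
python3 - <<'E'
from h import *
g=grab_frame("side");f=grab_frame("top")
a=cv2.resize(f["color"][150:350,310:520,::-1],None,fx=1.9,fy=1.9,interpolation=cv2.INTER_CUBIC)
b=cv2.resize(g["color"][150:400,130:400,::-1],None,fx=1.48,fy=1.48,interpolation=cv2.INTER_CUBIC)
h=min(len(a),len(b));cv2.imwrite("pics/p6.png",np.hstack([a[:h],b[:h]]))
E
```

```text
time: 31.22
ee_pos: [0.6141, -0.3211, 0.1925]
orientation: [0.006, 0.06, 0.998, -0.003]
ft_force: [1.0, -0.1, 0.1]
gripper_width: 0.0603
grasp_force: 0.0
time: 32.22
ee_pos: [0.656, 0.0601, 0.1837]
orientation: [-0.001, 0.058, 0.998, -0.0]
ft_force: [0.2, -1.7, 0.5]
gripper_width: 0.0606
grasp_force: 0.0
```

View pics/p6.png

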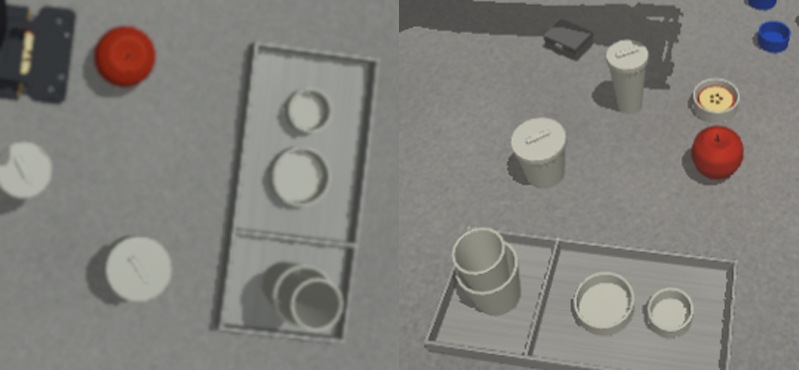

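The final picture shows both dishes flat and open side up in the long compartment (top crop (299,177) and (307,110)). The nested cups stand upright in the short one, and the lidded cups and apple dish are untouched. Handing in.

```bash
python3 -c "
from plant import close_job;print(close_job())"
```

```text
the job is handed in; nothing more can be done
None
```

I handed the job in at about 32 s of robot time. The tall cup stands upright inside the wide cup in the short compartment, both empty dishes lie flat side by side in the long one, and the lidded cups and apple dish were not touched; no verdict came back.

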